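Make up the kits for two magnetic stirrers

TASK

Make up the kits for the two magnetic stirrers from the stock on the bench: the beaker, the small brown bottle and the long stir bar go in the tray with three compartments, the conical flask and the short stir bar in the tray with two. Lay each stir bar flat in its tray's narrow end compartment, and stand each glass piece upright in a wide compartment of its own (beaker and bottle either way round), set down gently and never dropped or tipped. Leave the squat jar, the rubber stopper and the crucible where they are.

Things in the scene. Friction and masses are not known exactly. Their poses are not given: they have to be found in the camera images.
- tray3: White plastic kit tray with THREE compartments in a row, fixed to the bench: outside 266 x 108 mm, all walls 4 mm thick and 16 mm high above the bench, floor 4 mm above the bench. Origin on the bench under the tray's centre; x along the row, z up. Two wide compartments (90 mm along x by 100 mm along y) have their centres at x = -84 and +10 mm; the narrow one for the stir bar (70 x 100 mm) is at the +x end, centre x = +94 mm; all at y = 0.
- tray2: White plastic kit tray with TWO compartments, fixed to the bench: outside 172 x 108 mm, walls, floor, origin and axes as for the three-compartment tray. The wide compartment (90 x 100 mm) has its centre at x = -37 mm, the narrow one for the stir bar (70 x 100 mm) at the +x end, centre x = +47 mm; both at y = 0.
- beaker_mid (a point): Small open glass beaker, 52 mm across, 70 mm tall, wall 3 mm, about 60 g. This point is its centre, 35 mm above its base; z up along its axis. Grip it across the outside.
- flask_neck (a point): Conical glass flask, base 64 mm across, narrowing to a straight neck 28 mm across between 72 and 101 mm above the base, lip 33 mm across at 105 mm; about 80 g. This point is on the axis in the middle of the NECK, 86 mm above the base, where it is to be gripped; z up along its axis.
- bottle_mid (a point): Narrow-mouthed brown glass bottle with a small white cap, 48 mm across, 95 mm tall in all, about 130 g. This point is on its axis half-way up, 47.5 mm above its base; the straight body below the shoulder reaches to about 60 mm above the base; z up.
- longbar_mid (a point): LONG magnetic stir bar: a white round-ended octagonal rod 60 mm long and 12 mm thick, lying on the bench, about 25 g. This point is its centre, 6 mm above what it lies on; x along the rod.
- shortbar_mid (a point): SHORT magnetic stir bar: a white round-ended octagonal rod 30 mm long and 10 mm thick, lying on the bench, about 16 g. This point is its centre, 5 mm above what it lies on; x along the rod.
- jar_mid (a point): Squat brown glass jar with a wide white lid, 58 mm across, 48 mm tall; not part of either kit, to be left alone. This point is its centre, 24 mm above its base.
- stopper_mid (a point): Grey rubber stopper, 36 mm across the top, 29 mm across the foot, 30 mm tall; not part of either kit, to be left alone. This point is its centre, 15 mm above its base.
- crucible_mid (a point): White porcelain crucible with its lid on, 42 mm across, 42 mm tall to the lid's knob; not part of either kit, to be left alone. This point is its centre, 21 mm above its base.

How it is judged:
At the end, for the whole second after the job is handed in: Beaker and bottle upright (0.1 rad), one in each wide compartment of the 3-tray, long bar flat in its narrow one; flask upright in the 2-tray's wide compartment, short bar flat in its narrow one; all on the floor (4-5 mm), at rest, released; jar, stopper, crucible within 30 mm of their start ((((x of beaker_mid in the frame of tray3 between -0.106 and -0.062 m and y of beaker_mid in the frame of tray3 between -0.028 and 0.028 m and z of beaker_mid in the frame of tray3 between 0.034 and 0.044 m) and (x of bottle_mid in the frame of tray3 between -0.014 and 0.034 m and y of bottle_mid in the frame of tray3 between -0.03 and 0.03 m and z of bottle_mid in the frame of tray3 between 0.0465 and 0.0565 m)) or ((x of beaker_mid in the frame of tray3 between -0.012 and 0.032 m and y of beaker_mid in the frame of tray3 between -0.028 and 0.028 m and z of beaker_mid in the frame of tray3 between 0.034 and 0.044 m) and (x of bottle_mid in the frame of tray3 between -0.108 and -0.06 m and y of bottle_mid in the frame of tray3 between -0.03 and 0.03 m and z of bottle_mid in the frame of tray3 between 0.0465 and 0.0565 m))) and x of longbar_mid in the frame of tray3 between 0.064 and 0.124 m and y of longbar_mid in the frame of tray3 between -0.045 and 0.045 m and z of longbar_mid in the frame of tray3 between 0.006 and 0.014 m and x of flask_neck in the frame of tray2 between -0.055 and -0.019 m and y of flask_neck in the frame of tray2 between -0.024 and 0.024 m and z of flask_neck in the frame of tray2 between 0.085 and 0.095 m and x of shortbar_mid in the frame of tray2 between 0.015 and 0.079 m and y of shortbar_mid in the frame of tray2 between -0.047 and 0.047 m and z of shortbar_mid in the frame of tray2 between 0.005 and 0.013 m and angle between each of beaker_mid, flask_neck, bottle_mid's own z axis and vertical below 0.1 rad and angle between each of longbar_mid, shortbar_mid's own x axis and vertical above 1.4 rad and linear speed of each of beaker, flask, bottle, longbar, shortbar below 0.02 m/s and distance of each of jar_mid, stopper_mid, crucible_mid from where it was at the start of the episode below 0.03 m); the robot touches nothing.
It fails at once if the beaker, flask or bottle is tipped over or carried far from upright (angle between any of beaker_mid, flask_neck, bottle_mid's own z axis and vertical above 0.7 rad).
It fails at once if the beaker, flask or bottle is dropped (falls freely from more than about 2 cm) or slammed into its tray ((linear speed of beaker above 0.6 m/s and contact force between beaker and the fingers below 0.2 N) or (linear speed of flask above 0.6 m/s and contact force between flask and the fingers below 0.2 N) or (linear speed of bottle above 0.6 m/s and contact force between bottle and the fingers below 0.2 N) or contact force between any of beaker, bottle and tray3 above 60 N or contact force between flask and tray2 above 60 N).
It fails at once if the jar, stopper or crucible is pushed away or knocked over (distance of any of jar_mid, stopper_mid, crucible_mid from where it was at the start of the episode above 0.03 m or angle between any of jar_mid, stopper_mid, crucible_mid's own z axis and vertical above 0.7 rad).
It also fails if it takes over 128 s, if anything falls off the work surface, if the arm or the gripper's body presses on something with over 40 N, if the wrist force passes 120 N, or if a joint passes its speed limit or range.

ROBOT

A 6-joint arm with a two-finger parallel gripper is mounted at the origin on the work surface. World frame = base frame: x ahead of the robot, y to its left, z up, the work surface at z = 0. Lengths are in m, angles in rad, forces in N, time in s.
With the tool pointing down it reaches from about 0.375 to 0.825 m from the base axis. Payload 5.5 kg.
Tool frame: the origin (TCP) lies midway between the tips of the shut fingers; the grasp point (between the pads) lies 19 mm behind it (robot.grip_depth is the z of the grasp point in the tool frame, in m); z points along the fingers, y is the direction in which the jaws open and shut (so a half turn about z gives the same grasp; the last joint's range is limited). The gripper opens to 85 mm and grips with 20 to 120 N. Pads are 22 mm wide; open, the fingers measure 114 mm over their backs; the gripper's body (76 mm by 85 mm) begins 54 mm behind the grasp point. The pads swing forward as they close: fully open they stand 13 mm farther back than shut.
Start: joints at [1.116, 0.314, -0.047, 1.21, 0, 1.571], TCP at [0.264, 0.539, 0.231] pointing down, gripper open.
Joint ranges: [-2.67, 2.67], [-0.69, 1.73], [-1.03, 1.25], [-2.08, 2.16], [-1.42, 1.45], [-3.14, 3.14]. Speed limits (rad/s): [2.39, 2.39, 3.01, 3.14, 3.14, 3.14].

INTERFACE

Orientations are given as a unit quaternion [w, x, y, z].
In Python, from plant import robot gives the robot as it stands. The module is installed in compiled form; this text tells all that it offers.
- The arm moves only by the tool move_arm, never from a script. Its argument "deltas" is text: rows parted by semicolons, each of 7 numbers parted by spaces: the opening, from 0 (shut) to 1 (fully open), then the shift along the world's x, y, z in mm, then the turn, a rotation vector about the world's x, y, z in rad. A call has 1 to 20 rows; each row shifts and turns the commanded pose from where the row before left it; what a row does not reach is not made up. A row lasts 1/10 s, in which the tool goes at most 50 mm and 8.59 degrees, less where a joint would pass 70% of its speed; a pose out of reach is approached as far as the arm can. A call with a gripper value outside its range is refused whole. The fingers move at their own pace and stop on an object; "squeeze" is the grip in N (left out, the last holds). Time passes only in rows, so rows that do not move let the fingers close. It gives the time, the measured TCP pose, the force and the opening at its end, in the units of the state.
- robot.sense(): the state, without advancing time (a new reading comes with each control period).
- robot.get_image(name): name is "side" or "top" or "wrist"; returns a dict with "img" (384x512x3 uint8, red, green, blue), "fx", "fy", "cx", "cy" (pixels), "k1" (the pictures are not rectified: a ray, as slopes to the right and down, at radius r is drawn at 1 + k1 r^2 times it, then the intrinsics apply), "world_from_camera" (4x4, takes a point from camera to world coordinates). Camera axes: x right, y down, z forward; pixel columns grow to the right and rows downward; lengths in m; the calibration is good to about 2 mm. A picture is of the moment at which its call begins. There is no depth.
- robot.job_done(): hands the job in, once; it reports no verdict.
Trained networks look in the newest picture that a camera, given by its name, has taken for a name from the list of things; names that differ only in an ending like _2 or _b are one class to them, and where a whole thing is asked for, a point or a joint stands for the part that bears it (a point fixed in the world has none). Each returns a list of dicts, best first, with "p" (0 to 1); they miss things now and then, are a little off and sometimes report something else, mostly with a low value. They report only what shows in the picture. A call takes as long as a camera call.
- robot.find_in(camera, target): "centre" ([x, y, z] in m, in the coordinates of the camera as it stood for that picture, good to about 4 mm: the middle of the surface that is visible of it).
- robot.trace(camera, target): "pixels" (384x512 bool, what is visible of it).
The state is a dict: "time_s": time; "joint_pos": joint angles; "joint_velocities": joint speeds; "effort": joint torques, N m; "ee_pos": TCP position; "eef_rot": TCP orientation; "contact_force": force on the tool from outside, world axes, zero at the start; "torque": the same for the moment, N m; "finger_gap": opening from 0.0 (shut) to 1.0 (fully open).
Only numpy, scipy, OpenCV 4.12 (cv2) and the standard library are available. Lean on these libraries where they do the work, as an engineer would, in place of code of your own. Each camera call takes 0.05 s, during which the arm holds its last target.

## Working session

There is one attempt and no reset: what is moved stays moved. The work goes in short steps, Python scripts to look and compute and a tool call to move; the robot and the scene stay as the last step left them, time stands still between calls to the robot, and variables do not carry over. Pictures are saved under pics/ and viewed, and the job is handed in when it is done.

Besides the shell and the picture viewer there is one more tool, called in YAML: its name, and indented under it one key for each argument. move_arm: Moves the arm, as the interface text tells. Its arguments: {"type":"object","properties":{"deltas":{"type":"string"},"squeeze":{"type":"number"}},"required":["deltas"]}

```bash
mkdir -p pics
cat > h.py <<'E'
import numpy as np, cv2
from plant import robot
def img(c,fn=None):
    d=robot.get_image(c)
    if fn: cv2.imwrite('pics/'+fn,cv2.cvtColor(d['img'],cv2.COLOR_RGB2BGR))
    return d
def ray(d,u,v):
    x=(u-d['cx'])/d['fx'];y=(v-d['cy'])/d['fy'];a,b=x,y
    for _ in range(20):
        s=1+d['k1']*(a*a+b*b);a,b=x/s,y/s
    T=np.array(d['world_from_camera']);return T[:3,3],T[:3,:3]@np.array([a,b,1.])
def atz(d,u,v,z):
    o,r=ray(d,u,v);return o+r*(z-o[2])/r[2]
def proj(d,p):
    T=np.linalg.inv(np.array(d['world_from_camera']));q=T[:3,:3]@np.array(p)+T[:3,3]
    a,b=q[0]/q[2],q[1]/q[2];s=1+d['k1']*(a*a+b*b)
    return d['fx']*a*s+d['cx'],d['fy']*b*s+d['cy']
E
python3 - <<'E'
from h import *
np.set_printoptions(precision=4,suppress=True)
print(robot.sense())
names=['tray3','tray2','beaker_mid','flask_neck','bottle_mid','longbar_mid','shortbar_mid','jar_mid','stopper_mid','crucible_mid']
for c in ['top','side','wrist']:
    d=img(c,c+'0.png');T=np.array(d['world_from_camera']);print(c,T[:3,3],T[:3,2],d['fx'],d['k1'])
    if c=='wrist':continue
    for n in names:
        print(n,[(np.round((T@np.append(r['centre'],1))[:3],4),round(r['p'],2)) for r in robot.find_in(c,n)[:3]])
E
```

```text
{'time_s': 0.0, 'joint_pos': array([ 1.116 ,  0.3142, -0.0481,  1.2102, -0.    ,  1.5708]), 'joint_velocities': array([-0.0006, -0.0013, -0.0008,  0.0001, -0.0006, -0.0006]), 'effort': array([ -0.0038, -53.9593,  33.9746,   0.019 ,  -0.0003,   0.    ]), 'ee_pos': array([0.2633, 0.5385, 0.2304]), 'eef_rot': array([-0.0002,  0.2254,  0.9743, -0.0008]), 'contact_force': array([ 0.443 , -0.4061, -0.0185]), 'torque': array([-0.0095,  0.023 ,  0.0123]), 'finger_gap': 1.0008442526042467}
top [0.3932 0.0055 0.9494] [ 0.1946 -0.0197 -0.9807] 433.5746176856136 -0.1289533071383578
tray3 [(array([0.5296, 0.3053, 0.0013]), 0.94), (array([ 0.4824, -0.2953,  0.0027]), 0.74)]
tray2 [(array([0.5296, 0.3053, 0.0013]), 0.94), (array([ 0.4824, -0.2953,  0.0027]), 0.74)]
beaker_mid [(array([ 0.6864, -0.1341,  0.0373]), 0.57)]
flask_neck [(array([0.654 , 0.1201, 0.0451]), 0.74)]
bottle_mid [(array([ 0.5378, -0.0628,  0.0618]), 0.66)]
longbar_mid [(array([0.666 , 0.0104, 0.014 ]), 0.55)]
shortbar_mid [(array([0.4282, 0.1146, 0.0136]), 0.54)]
jar_mid [(array([0.5609, 0.0721, 0.0492]), 0.95)]
stopper_mid [(a
[... 371 characters left out ...]
82), (array([0.53  , 0.3108, 0.0078]), 0.6), (array([0.4369, 0.0037, 0.0318]), 0.53)]
beaker_mid [(array([ 0.6754, -0.1198,  0.0468]), 0.73)]
flask_neck [(array([0.6532, 0.1329, 0.0449]), 0.73)]
bottle_mid [(array([ 0.5427, -0.049 ,  0.0591]), 0.95)]
longbar_mid [(array([0.6671, 0.0141, 0.0122]), 0.55)]
shortbar_mid [(array([0.4323, 0.1225, 0.0056]), 0.52)]
jar_mid [(array([0.5609, 0.0901, 0.0389]), 0.56)]
stopper_mid [(array([0.4376, 0.0067, 0.0321]), 0.53), (array([0.5295, 0.311 , 0.0063]), 0.45), (array([ 0.5421, -0.0487,  0.059 ]), 0.23)]
crucible_mid [(array([ 0.4602, -0.1171,  0.0307]), 0.61)]
wrist [0.1872 0.5761 0.3739] [ 0.2948 -0.1442 -0.9446] 303.4645526606288 -0.03014079817702203
```

View pics/top0.png

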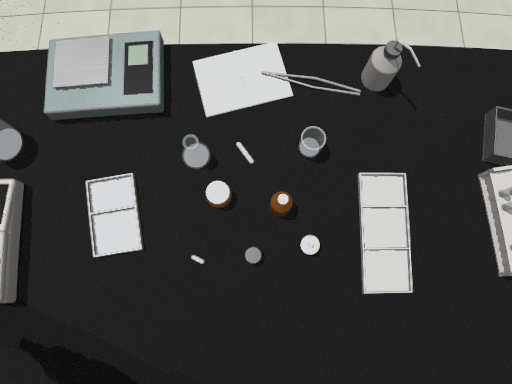

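View pics/side0.png

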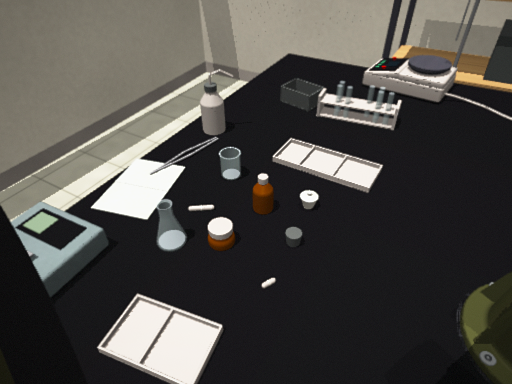

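```bash
cat > fit.py <<'E'
from h import *
from scipy.optimize import minimize
S=4
def box(lx,ly,z0,z1):
    return [np.array([[x,y,z] for x in(-lx/2,lx/2) for y in(-ly/2,ly/2) for z in(z0,z1)])]
def rev(prof):
    t=np.linspace(0,2*np.pi,24,endpoint=False);o=[]
    for (r0,z0),(r1,z1) in zip(prof,prof[1:]):
        o.append(np.array([[r*np.cos(a),r*np.sin(a),z] for r,z in((r0,z0),(r1,z1)) for a in t]))
    return o
def rod(L,D):
    r=D/2;t=np.linspace(0,2*np.pi,12,endpoint=False)
    return [np.array([[s*(L/2-r)+s*r*np.sin(e),r*np.cos(e)*np.cos(a),r+r*np.cos(e)*np.sin(a)] for s in(-1,1) for e in(0,.8,1.57) for a in t])]
M={'tray3':box(.266,.108,0,.016),'tray2':box(.172,.108,0,.016),'beaker_mid':rev([(.026,0),(.026,.07)]),
'flask_neck':rev([(.032,0),(.032,.004),(.014,.072),(.014,.101),(.0165,.105)]),'bottle_mid':rev([(.024,0),(.024,.06),(.012,.078),(.012,.095)]),
'longbar_mid':rod(.06,.012),'shortbar_mid':rod(.03,.010),'jar_mid':rev([(.029,0),(.029,.048)]),'stopper_mid':rev([(.0145,0),(.018,.03)]),'crucible_mid':rev([(.014,0),(.021,.03),(.021,.033),(.006,.042)])}
def projN(d,P):
    T=np.linalg.inv(np.array(d['world_from_camera']));q=P@T[:3,:3].T+T[:3,3]
    a,b=q[:,0]/q[:,2],q[:,1]/q[:,2];s=1+d['k1']*(a*a+b*b)
    return np.stack([d['fx']*a*s+d['cx'],d['fy']*b*s+d['cy']],1)
def render(d,name,p):
    m=np.zeros((384*S,512*S),np.uint8);c,s=np.cos(p[2]),np.sin(p[2])
    for P in M[name]:
        Q=np.stack([c*P[:,0]-s*P[:,1]+p[0],s*P[:,0]+c*P[:,1]+p[1],P[:,2]+(p[3] if len(p)>3 else 0)],1)
        h=cv2.convexHull(((projN(d,Q)+.5)*S).astype(np.float32)).astype(np.int32)
        cv2.fillConvexPoly(m,h,1)
    return m
def fit(views,name,p0,yaw=False,z=0):
    big=[(d,cv2.resize(m.astype(np.uint8),None,fx=S,fy=S,interpolation=cv2.INTER_NEAREST)) for d,m in views]
    def cost(v):
        p=[v[0]/1e3,v[1]/1e3,v[2]/50 if yaw else 0,z];t=0
        for d,m in big:
            r=render(d,name,p);t+=1-(r&m).sum()/max((r|m).sum(),1)
        return t/len(big)
    x0=[p0[0]*1e3,p0[1]*1e3]+([p0[2]*50] if yaw else [])
    n=len(x0);sim=np.array([x0]+[[x0[j]+(8 if j==i else 0) for j in range(n)] for i in range(n)])
    r=minimize(cost,x0,method='Nelder-Mead',options=dict(initial_simplex=sim,xatol=.1,fatol=1e-4,maxiter=150))
    v=r.x;return np.array([v[0]/1e3,v[1]/1e3]+([v[2]/50] if yaw else [])),1-r.fun
E
python3 - <<'E'
from fit import *
np.set_printoptions(precision=4,suppress=True)
init={'tray3':(.4824,-.2953,0),'tray2':(.5296,.3053,0),'beaker_mid':(.68,-.125),'flask_neck':(.653,.125),'bottle_mid':(.54,-.055),'longbar_mid':(.666,.012,.6),'shortbar_mid':(.43,.118,-2.7),'jar_mid':(.561,.08),'stopper_mid':(.438,.002),'crucible_mid':(.458,-.122)}
D={c:img(c) for c in('top','side')}
tr={}
for c in D:
    D[c]=img(c)
    for n in init:
        best=None
        for r in robot.trace(c,n)[:4]:
            v,u=np.nonzero(r['pixels'])
            if len(u)==0: continue
            e=np.hypot(*(np.array([u.mean(),v.mean()])-proj(D[c],[*init[n][:2],.02])))
            if e<25 and (best is None or e<best[0]): best=(e,r['pixels'],r['p'])
        if best: tr[c,n]=best
for n in init:
    out=[n]
    for cs in(('top',),('side',),('top','side')):
        vs=[(D[c],tr[c,n][1]) for c in cs if (c,n) in tr]
        if len(vs)<len(cs): out.append(None);continue
        p,i=fit(vs,n,init[n],len(init[n])>2); out.append((p,round(i,2)))
    print(*out)
# rulers: overlays
d=D['top'];o=cv2.resize(cv2.cvtColor(d['img'],cv2.COLOR_RGB2BGR)[120:310,80:420],None,fx=2.3,fy=2.3,interpolation=cv2.INTER_CUBIC);cv2.imwrite('pics/top_z.png',o)
print(robot.sense()['time_s'])
E
```

```text
tray3 (array([ 0.4827, -0.2952, -0.0128]), np.float64(0.98)) (array([ 0.4841, -0.2917, -0.0145]), np.float64(0.97)) (array([ 0.4835, -0.2939, -0.0131]), np.float64(0.96))
tray2 None (array([0.5298, 0.3061, 0.1671]), np.float64(0.99)) None
beaker_mid (array([ 0.681 , -0.1347]), np.float64(0.94)) (array([ 0.6849, -0.1345]), np.float64(0.93)) (array([ 0.6834, -0.1341]), np.float64(0.91))
flask_neck (array([0.663 , 0.1235]), np.float64(0.91)) (array([0.6654, 0.1239]), np.float64(0.93)) (array([0.6646, 0.124 ]), np.float64(0.92))
bottle_mid (array([ 0.5433, -0.0629]), np.float64(0.86)) (array([ 0.5468, -0.0631]), np.float64(0.88)) (array([ 0.5466, -0.0628]), np.float64(0.86))
longbar_mid (array([0.6662, 0.0128, 0.6335]), np.float64(0.9)) (array([0.6688, 0.0153, 0.6303]), np.float64(0.86)) (array([0.6674, 0.014 , 0.621 ]), np.float64(0.85))
shortbar_mid None (array([ 0.4326,  0.119 , -2.0402]), np.float64(0.9)) None
jar_mid (array([0.5674, 0.0713]), np.float64(0.92)) (array([0.5722, 0.0725]), np.float64(0.85)) (array([0.5684, 0.0719]), np.float64(0.87))
stopper_mid (array([ 0.4359, -0.0028]), np.float64(0.91)) (array([ 0.4394, -0.0008]), np.float64(0.89)) (array([ 0.4374, -0.0016]), np.float64(0.83))
crucible_mid (array([ 0.4555, -0.123 ]), np.float64(0.96)) (array([ 0.4585, -0.1208]), np.float64(0.9)) (array([ 0.4559, -0.1228]), np.float64(0.87))
2.35
```

View pics/top_z.png

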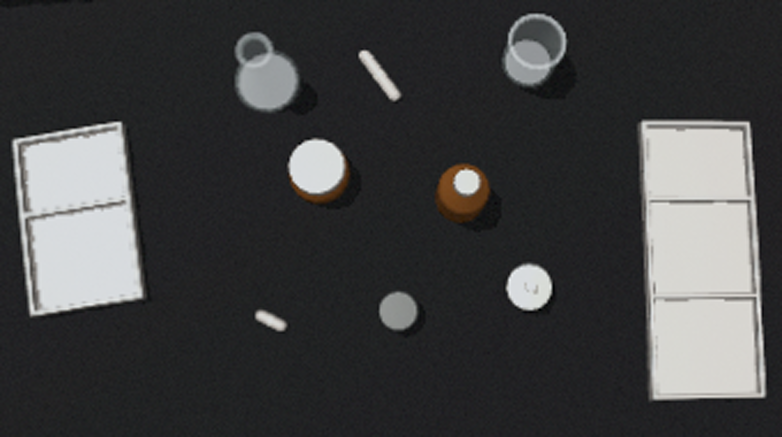

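move_arm:
  deltas: "0.4 25.2 -32.8 0 0 0 0.06775;0.4 25.2 -32.8 0 0 0 0.06775;0.4 25.2 -32.8 0 0 0 0.06775;0.4 25.2 -32.8 0 0 0 0.06775;0.4 25.2 -32.8 0 0 0 0.06775;0.4 25.2 -32.8 0 0 0 0.06775;0.4 25.2 -32.8 0 0 0 0.06775;0.4 25.2 -32.8 0 0 0 0.06775;0.4 25.2 -32.8 0 0 0 0.06775;0.4 25.2 -32.8 0 0 0 0.06775;0.4 25.2 -32.8 0 0 0 0.06775;0.4 25.2 -32.8 0 0 0 0.06775;0.4 25.2 -32.8 0 0 0 0.06775;0.4 25.2 -32.8 0 0 0 0.06775;0.4 25.2 -32.8 0 0 0 0.06775;0.4 25.2 -32.8 0 0 0 0.06775;0.4 0 0 -40 0 0 0;0.4 0 0 -40 0 0 0;0.4 0 0 -30 0 0 0;0.4 0 0 0 0 0 0"
  squeeze: 30

```text
time_s: 4.35
ee_pos: [0.663, 0.0139, 0.1161]
eef_rot: [-0.004, -0.309, 0.951, 0.001]
contact_force: [-1.3, -0.4, -0.0]
finger_gap: 0.399
```

```bash
cat > st.py <<'E'
from h import *
from scipy.spatial.transform import Rotation as R
np.set_printoptions(precision=4,suppress=True)
def st():
    s=robot.sense();q=s['eef_rot'];r=R.from_quat([*q[1:],q[0]]).as_matrix()
    print('t',s['time_s'],'tcp',s['ee_pos'],'jawyaw',round(np.arctan2(r[1,1],r[0,1])%np.pi,4),'tilt',np.round(r[:2,2],4),'q',s['joint_pos'],'gap',round(s['finger_gap'],3),'F',s['contact_force'])
    return s
E
python3 - <<'E'
from st import *
st()
img('wrist','w1.png')
E
```

```text
t 4.35 tcp [0.663  0.0139 0.1161] jawyaw 2.1996 tilt [-0.0089 -0.0002] q [ 0.021   0.5002 -0.0391  1.0404  0.     -0.6079] gap 0.399 F [-1.2583 -0.3688 -0.0087]
```

View pics/w1.png

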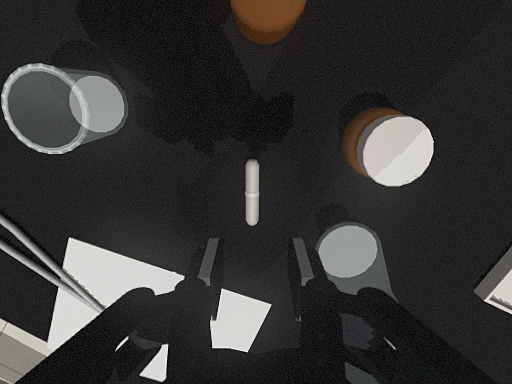

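Run:
```python
from st import *
d=robot.get_image('wrist');s=st()
print(atz(d,252,192,.008),atz(d,252,161,.008),atz(d,252,224,.008))
```

```text
t 4.45 tcp [0.6666 0.0142 0.1216] jawyaw 2.2 tilt [-0.0008 -0.    ] q [ 0.0213  0.4962 -0.0325  1.043  -0.     -0.6079] gap 0.403 F [ 0.0261 -0.3763  0.1837]
[0.6702 0.0147 0.008 ] [ 0.6473 -0.0018  0.008 ] [0.6955 0.0329 0.008 ]
```

move_arm:
  deltas: "0.4 2 1 -35 0 0 0;0.4 0 0 -35 0 0 0;0.4 0 0 -25 0 0 0;0.4 0 0 -15 0 0 0;0.4 0 0 -6 0 0 0;0.4 0 0 0 0 0 0;0.4 0 0 0 0 0 0;0 0 0 0 0 0 0;0 0 0 0 0 0 0;0 0 0 0 0 0 0;0 0 0 0 0 0 0;0 0 0 0 0 0 0"
  squeeze: 40

```text
time_s: 5.65
ee_pos: [0.6699, 0.0152, 0.0069]
eef_rot: [0.001, -0.309, 0.951, -0.0]
contact_force: [-2.4, -0.0, 6.3]
finger_gap: 0.109
```

move_arm:
  deltas: "0 0 0 20 0 0 0;0 0 0 30 0 0 0;0 0 0 30 0 0 0;0 0 0 0 0 0 0;0 0 0 0 0 0 0"

```text
time_s: 6.15
ee_pos: [0.6694, 0.0152, 0.0862]
eef_rot: [0.001, -0.309, 0.951, -0.0]
contact_force: [-0.3, -0.7, -0.7]
finger_gap: 0.108
```

Run:
```python
from st import *
st();img('wrist','w2.png')
```

```text
t 6.15 tcp [0.6694 0.0152 0.0862] jawyaw 2.2 tilt [0.0019 0.    ] q [ 0.0227  0.525  -0.0713  0.9725 -0.     -0.6065] gap 0.108 F [-0.2739 -0.6827 -0.7273]
```

View pics/w2.png

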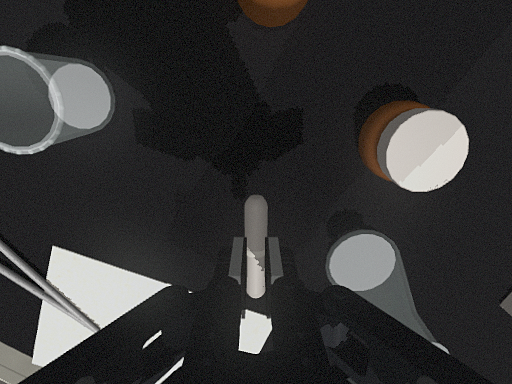

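move_arm:
  deltas: "0 0 0 40 0 0 0;0 -11.5 -38.75 0 0 0 0.116;0 -11.5 -38.75 0 0 0 0.116;0 -11.5 -38.75 0 0 0 0.116;0 -11.5 -38.75 0 0 0 0.116;0 -11.5 -38.75 0 0 0 0.116;0 -11.5 -38.75 0 0 0 0.116;0 -11.5 -38.75 0 0 0 0.116;0 -11.5 -38.75 0 0 0 0.116;0 0 0 -30 0 0 0;0 0 0 -30 0 0 0;0 0 0 -20 0 0 0;0 0 0 0 0 0 0;0 0 0 0 0 0 0"

```text
time_s: 7.6
ee_pos: [0.5758, -0.2943, 0.0443]
eef_rot: [-0.0, -0.702, 0.712, 0.001]
contact_force: [-0.0, -0.4, -0.9]
finger_gap: 0.108
```

Run:
```python
from st import *
st();img('wrist','w3.png')
```

```text
t 7.6 tcp [ 0.5758 -0.2943  0.0443] jawyaw 3.1281 tilt [-0.0023  0.0012] q [-0.4724  0.5266 -0.1745  0.8724 -0.     -2.0297] gap 0.108 F [-0.0405 -0.4373 -0.9376]
```

View pics/w3.png

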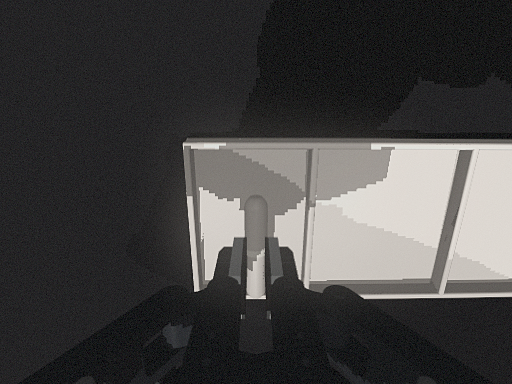

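move_arm:
  deltas: "0 0 0 -18 0 0 0;0 0 0 -10 0 0 0;0 0 0 -5 0 0 0;0 0 0 0 0 0 0;0 0 0 0 0 0 0;0.3 0 0 0 0 0 0;0.3 0 0 0 0 0 0;0.3 0 0 0 0 0 0;0.3 0 0 30 0 0 0;0.3 0 0 40 0 0 0;0.3 0 0 40 0 0 0;0.3 0 0 0 0 0 0"

```text
time_s: 8.85
ee_pos: [0.5806, -0.2967, 0.1291]
eef_rot: [0.002, -0.702, 0.712, -0.005]
contact_force: [1.5, -0.7, 0.2]
finger_gap: 0.3
```

Run:
```python
from st import *
st();img('wrist','w4.png')
```

```text
t 8.85 tcp [ 0.5806 -0.2967  0.1291] jawyaw 3.1281 tilt [ 0.0093 -0.0047] q [-0.4725  0.455  -0.0792  1.0261  0.     -2.0298] gap 0.3 F [ 1.5361 -0.6622  0.2075]
```

View pics/w4.png

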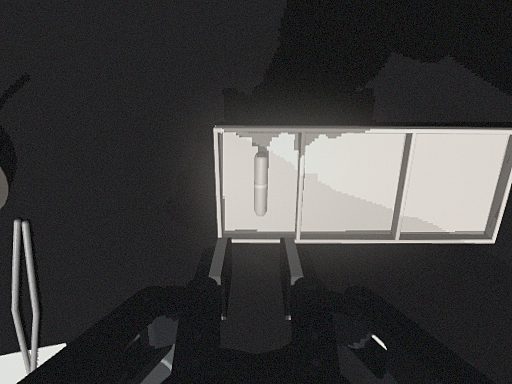

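move_arm:
  deltas: "0.4 0 0 40 0 0 0;0.4 -13.3 37.7 0 0 0 -0.0416;0.4 -13.3 37.7 0 0 0 -0.0416;0.4 -13.3 37.7 0 0 0 -0.0416;0.4 -13.3 37.7 0 0 0 -0.0416;0.4 -13.3 37.7 0 0 0 -0.0416;0.4 -13.3 37.7 0 0 0 -0.0416;0.4 -13.3 37.7 0 0 0 -0.0416;0.4 -13.3 37.7 0 0 0 -0.0416;0.4 -13.3 37.7 0 0 0 -0.0416;0.4 -13.3 37.7 0 0 0 -0.0416;0.4 -13.3 37.7 0 0 0 -0.0416;0.4 0 0 -40 0 0 0;0.4 0 0 0 0 0 0;0.4 0 0 0 0 0 0;0.4 0 0 0 0 0 0"

```text
time_s: 10.5
ee_pos: [0.431, 0.1195, 0.123]
eef_rot: [0.0, -0.522, 0.853, -0.0]
contact_force: [-0.1, 0.2, 0.3]
finger_gap: 0.405
```

Run:
```python
from st import *
st();d=img('wrist','w5.png')
m=(cv2.cvtColor(d['img'],cv2.COLOR_RGB2GRAY)>120).astype(np.uint8)
n,l,s,c=cv2.connectedComponentsWithStats(m)
for i in range(1,n):
    if 150<s[i,4]<3000:
        v,u=np.nonzero(l==i);(a,b),wh,an=cv2.minAreaRect(np.stack([u,v],1).astype(np.float32));print(s[i],c[i],wh,an,atz(d,a,b,.006))
        bx=cv2.boxPoints(((a,b),wh,an));e=sorted([(np.hypot(*(bx[k]-bx[(k+1)%4])),k) for k in range(4)])[-1][1]
        p,q=[atz(d,*bx[k],.006) for k in(e,(e+1)%4)];print('yaw',np.arctan2(*(q-p)[1::-1])%np.pi)
```

```text
t 10.5 tcp [0.431  0.1195 0.123 ] jawyaw 2.6693 tilt [0.0004 0.    ] q [ 0.2704  0.1058 -0.5669  0.8977 -0.0001 -0.8281] gap 0.405 F [-0.0997  0.2416  0.3499]
[ 147   31   49   52 1981] [170.7552  56.5512] (51.0, 48.0) 90.0 [ 0.4419 -0.0058  0.006 ]
yaw 0.9910975485500835
[249 167  12  33 356] [254.6517 182.8258] (32.0, 11.0) 90.0 [0.431  0.1179 0.006 ]
yaw 1.0914257879046136
[198 238  21  48 462] [208.0065 260.7662] (12.715435028076172, 48.42959213256836) 11.070201873779297 [0.5092 0.1683 0.006 ]
yaw 0.8714101771658695
[293 238  21  48 463] [302.9114 260.7451] (48.19980239868164, 13.565083503723145) 79.91940307617188 [0.4246 0.2115 0.006 ]
yaw 1.2960289587039904
```

View pics/w5.png

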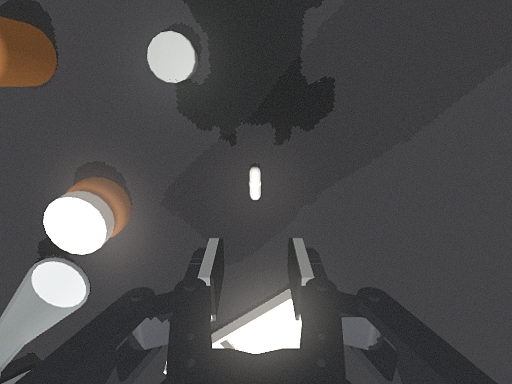

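move_arm:
  deltas: "0.4 0 -1 -35 0 0 0;0.4 0 0 -35 0 0 0;0.4 0 0 -25 0 0 0;0.4 0 0 -15 0 0 0;0.4 0 0 -8 0 0 0;0.4 0 0 0 0 0 0;0.4 0 0 0 0 0 0;0 0 0 0 0 0 0;0 0 0 0 0 0 0;0 0 0 0 0 0 0;0 0 0 0 0 0 0;0 0 0 0 0 0 0"

```text
time_s: 11.75
ee_pos: [0.4315, 0.1192, 0.0053]
eef_rot: [0.001, -0.523, 0.853, -0.0]
contact_force: [-0.4, -0.2, 7.2]
finger_gap: 0.089
```

move_arm:
  deltas: "0 0 0 20 0 0 0;0 0 0 40 0 0 0;0 0 0 40 0 0 0;0 0 0 0 0 0 0;0 0 0 0 0 0 0"

```text
time_s: 12.25
ee_pos: [0.4315, 0.1192, 0.1055]
eef_rot: [0.001, -0.523, 0.853, -0.0]
contact_force: [0.1, 0.9, -0.6]
finger_gap: 0.086
```

Run:
```python
from st import *
st();d=img('wrist','w6.png')
```

```text
t 12.25 tcp [0.4315 0.1192 0.1055] jawyaw 2.6705 tilt [0.0029 0.0008] q [ 0.2696  0.1226 -0.5929  0.8523 -0.     -0.8301] gap 0.086 F [ 0.118   0.8609 -0.6149]
```

View pics/w6.png

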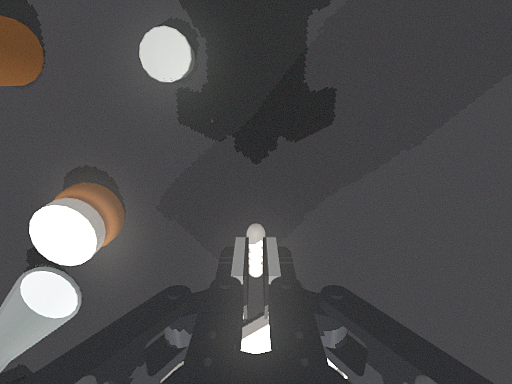

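move_arm:
  deltas: "0 24.1 32.5 0 0 0 0.1063;0 24.1 32.5 0 0 0 0.1063;0 24.1 32.5 0 0 0 0.1063;0 24.1 32.5 0 0 0 0.1063;0 24.1 32.5 0 0 0 0.1063;0 24.1 32.5 0 0 0 0.1063;0 0 0 -30 0 0 0;0 0 0 -30 0 0 0;0 0 0 0 0 0 0;0 0 0 0 0 0 0;0 0 0 0 0 0 0"

```text
time_s: 13.4
ee_pos: [0.5755, 0.314, 0.0453]
eef_rot: [-0.0, 0.763, -0.646, 0.0]
contact_force: [0.9, 0.5, 0.2]
finger_gap: 0.085
```

Run:
```python
from st import *
st();d=img('wrist','w7.png')
```

```text
t 13.4 tcp [0.5755 0.314  0.0453] jawyaw 0.1664 tilt [0.0009 0.0004] q [ 0.4994  0.5377 -0.1532  0.879  -0.     -1.2377] gap 0.085 F [0.8812 0.5116 0.2309]
```

View pics/w7.png

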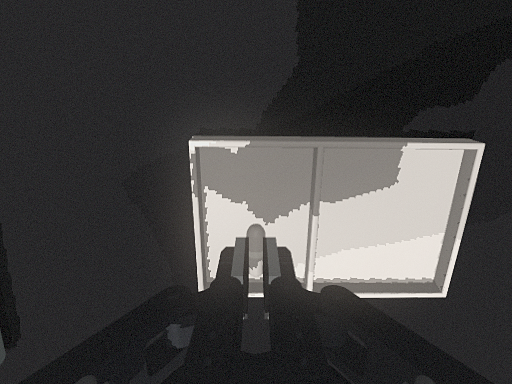

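move_arm:
  deltas: "0 0 0 -20 0 0 0;0 0 0 -10 0 0 0;0 0 0 -5 0 0 0;0 0 0 0 0 0 0;0 0 0 0 0 0 0;0.3 0 0 0 0 0 0;0.3 0 0 0 0 0 0;0.3 0 0 0 0 0 0;0.3 0 0 30 0 0 0;0.3 0 0 40 0 0 0;0.3 0 0 40 0 0 0;0.3 0 0 40 0 0 0;0.3 0 0 40 0 0 0;1 0 0 0 0 0 0;1 0 0 0 0 0 0"

```text
time_s: 14.95
ee_pos: [0.5758, 0.3143, 0.2006]
eef_rot: [-0.001, 0.764, -0.646, 0.0]
contact_force: [0.1, 0.1, -0.3]
finger_gap: 0.628
```

Run:
```python
from st import *
st();d=img('wrist','w8.png')
```

```text
t 14.95 tcp [0.5758 0.3143 0.2006] jawyaw 0.1666 tilt [0.0024 0.0013] q [ 0.4997  0.4299  0.0494  1.1876 -0.     -1.2378] gap 0.628 F [ 0.0857  0.1344 -0.2657]
```

View pics/w8.png

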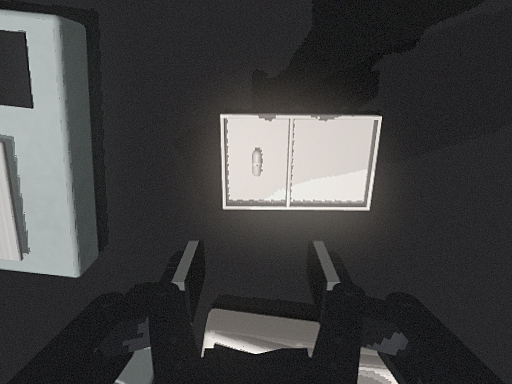

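move_arm:
  deltas: "1 14.8 -31.7 0 0 0 0;1 14.8 -31.7 0 0 0 0;1 14.8 -31.7 0 0 0 0;1 14.8 -31.7 0 0 0 0;1 14.8 -31.7 0 0 0 0;1 14.8 -31.7 0 0 0 0;1 0 0 0 0 0 0;1 0 0 0 0 0 0"

```text
time_s: 15.8
ee_pos: [0.663, 0.1227, 0.1971]
eef_rot: [0.001, 0.763, -0.646, -0.001]
contact_force: [-0.5, -0.4, -0.4]
finger_gap: 1.001
```

Run:
```python
from st import *
st();d=img('wrist','w9.png')
for z in(0,.105):print(proj(d,[.6645,.124,z]))
```

```text
t 15.8 tcp [0.663  0.1227 0.1971] jawyaw 0.1649 tilt [-0.0034 -0.0002] q [ 0.1829  0.4721  0.1057  1.2078  0.0004 -1.5528] gap 1.001 F [-0.4834 -0.3503 -0.4111]
(np.float64(253.05036377181852), np.float64(163.51534310432362))
(np.float64(252.54087839285464), np.float64(194.84880774170924))
```

View pics/w9.png

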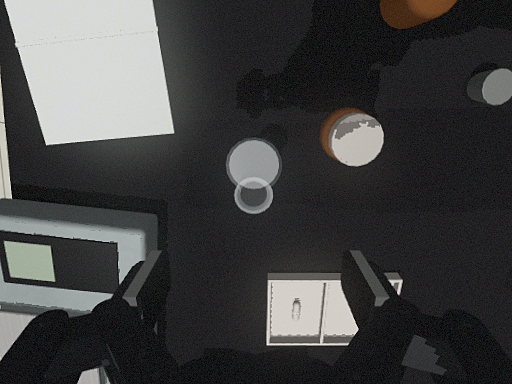

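move_arm:
  deltas: "1 1 1 -30 0 0 0;1 0 0 -40 0 0 0;1 0 0 -30 0 0 0;1 0 0 -20 0 0 0;1 0 0 -10 0 0 0;1 0 0 -2 0 0 0;1 0 0 0 0 0 0;1 0 0 0 0 0 0;0.3 0 0 0 0 0 0;0.3 0 0 0 0 0 0;0.3 0 0 0 0 0 0;0.3 0 0 0 0 0 0;0.3 0 0 0 0 0 0;0 0 0 0 0 0 0;0 0 0 0 0 0 0;0 0 0 0 0 0 0;0 0 0 0 0 0 0"
  squeeze: 25

```text
time_s: 17.55
ee_pos: [0.6651, 0.1247, 0.0678]
eef_rot: [-0.0, 0.763, -0.646, 0.0]
contact_force: [-1.0, 0.3, 5.3]
finger_gap: 0.374
```

Run:
```python
from st import *
st();d=img('side','s1.png')
o=cv2.cvtColor(d['img'],cv2.COLOR_RGB2BGR)[120:320,60:320];cv2.imwrite('pics/s1z.png',cv2.resize(o,None,fx=3,fy=3))
```

```text
t 17.55 tcp [0.6651 0.1247 0.0678] jawyaw 0.1666 tilt [0.0006 0.    ] q [ 0.1854  0.5535 -0.0695  0.9472 -0.0001 -1.552 ] gap 0.374 F [-0.974   0.3432  5.3364]
```

View pics/s1z.png

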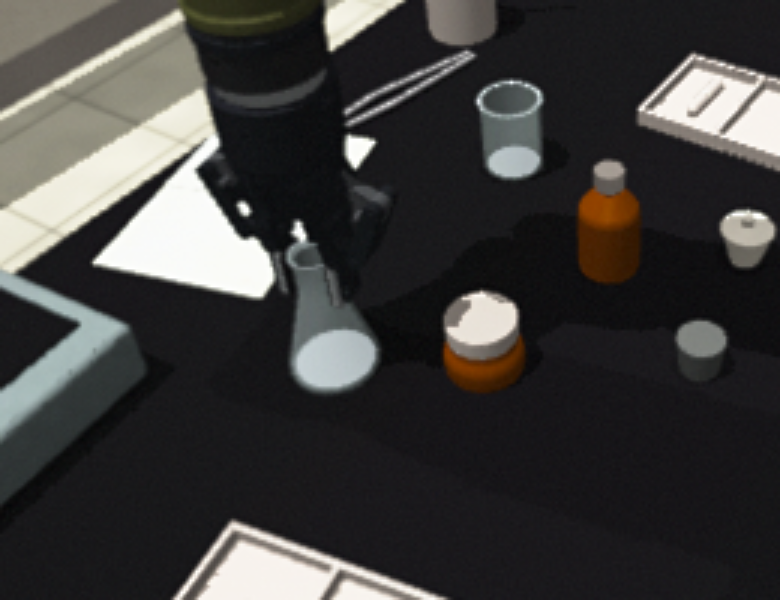

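move_arm:
  deltas: "0 0 0 0 0 0 0;0 0 0 5 0 0 0;0 0 0 7 0 0 0;0 0 0 0 0 0 0;0 0 0 0 0 0 0"
  squeeze: 40

```text
time_s: 18.1
ee_pos: [0.6651, 0.1247, 0.0794]
eef_rot: [-0.0, 0.763, -0.646, 0.0]
contact_force: [0.0, -0.3, -1.2]
finger_gap: 0.365
```

Run:
```python
from st import *
st();d=img('side','s2.png')
o=cv2.cvtColor(d['img'],cv2.COLOR_RGB2BGR)[170:270,110:240];cv2.imwrite('pics/s2z.png',cv2.resize(o,None,fx=6,fy=6,interpolation=cv2.INTER_CUBIC))
```

```text
t 18.1 tcp [0.6651 0.1247 0.0794] jawyaw 0.1666 tilt [0.0004 0.0001] q [ 0.1854  0.5441 -0.0565  0.9698  0.     -1.552 ] gap 0.365 F [ 0.0212 -0.321  -1.1739]
```

View pics/s2z.png

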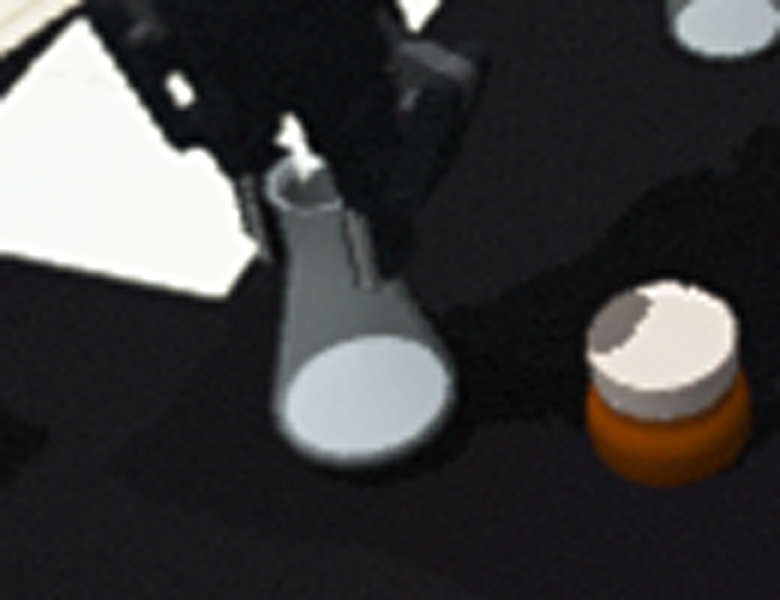

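move_arm:
  deltas: "0 0 0 20 0 0 0;0 0 0 20 0 0 0;0 -12 12 0 0 0 0;0 -24.5 25 0 0 0 0;0 -24.5 25 0 0 0 0;0 -24.5 25 0 0 0 0;0 -24.5 25 0 0 0 0;0 -24.5 25 0 0 0 0;0 -24.5 25 0 0 0 0;0 -12.6 13 0 0 0 0;0 0 0 0 0 0 0;0 0 0 -15 0 0 0;0 0 0 -10 0 0 0;0 0 0 -5 0 0 0;0 0 0 0 0 0 0;0 0 0 0 0 0 0"

```text
time_s: 19.75
ee_pos: [0.4934, 0.2994, 0.0892]
eef_rot: [0.0, 0.763, -0.646, -0.0]
contact_force: [-0.2, 0.5, -1.5]
finger_gap: 0.366
```

Run:
```python
from st import *
st();d=img('side','s3.png')
o=cv2.cvtColor(d['img'],cv2.COLOR_RGB2BGR)[234:384,60:260];cv2.imwrite('pics/s3z.png',cv2.resize(o,None,fx=4,fy=4,interpolation=cv2.INTER_CUBIC))
```

```text
t 19.75 tcp [0.4934 0.2994 0.0892] jawyaw 0.166 tilt [-0.0002 -0.0001] q [ 0.5454  0.3657 -0.3127  0.8926 -0.     -1.1914] gap 0.366 F [-0.2013  0.4735 -1.4563]
```

View pics/s3z.png

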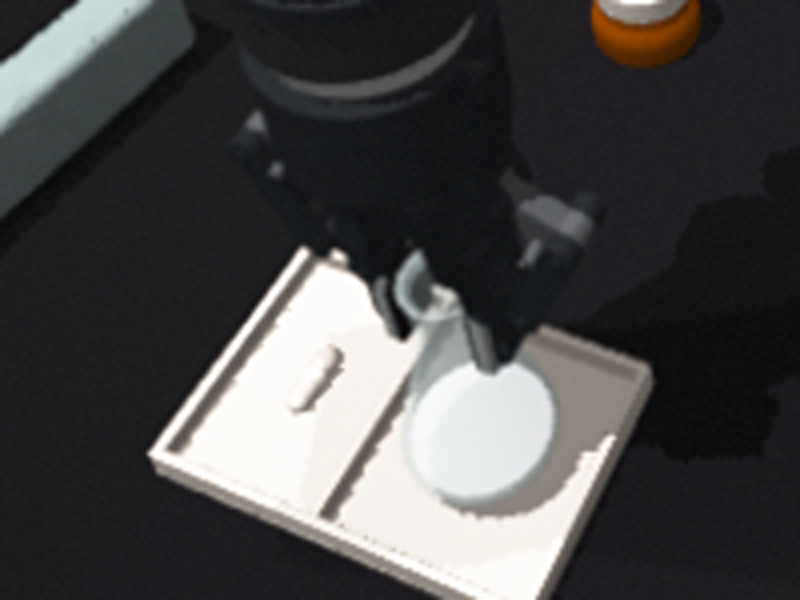

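move_arm:
  deltas: "0 0 0 -6 0 0 0;0 0 0 -5 0 0 0;0 0 0 -3 0 0 0;0 0 0 -2 0 0 0;0 0 0 -1 0 0 0;0 0 0 -0.5 0 0 0;0 0 0 0 0 0 0;0 0 0 0 0 0 0;0 0 0 0 0 0 0"

```text
time_s: 20.7
ee_pos: [0.4934, 0.2998, 0.0719]
eef_rot: [-0.0, 0.763, -0.646, 0.0]
contact_force: [0.6, -0.7, -0.1]
finger_gap: 0.364
```

Contact just made (weight gone from the force reading). Release with slow opening, then up.

move_arm:
  deltas: "0.45 0 0 0 0 0 0;0.5 0 0 0 0 0 0;0.7 0 0 0 0 0 0;1 0 0 0 0 0 0;1 0 0 0 0 0 0;1 0 0 0 0 0 0;1 0 0 0 0 0 0;1 0 0 20 0 0 0;1 0 0 40 0 0 0;1 0 0 40 0 0 0;1 0 0 40 0 0 0;1 0 0 0 0 0 0;1 0 0 0 0 0 0"

```text
time_s: 22.0
ee_pos: [0.494, 0.3001, 0.2129]
eef_rot: [-0.001, 0.763, -0.646, 0.0]
contact_force: [-0.3, -0.3, -0.2]
finger_gap: 0.997
```

Run:
```python
from st import *
st();d=img('wrist','w10.png')
```

```text
t 22.0 tcp [0.494  0.3001 0.2129] jawyaw 0.1666 tilt [0.0022 0.0013] q [ 0.546   0.2775 -0.1377  1.153   0.     -1.1914] gap 0.997 F [-0.2737 -0.3358 -0.2143]
```

View pics/w10.png

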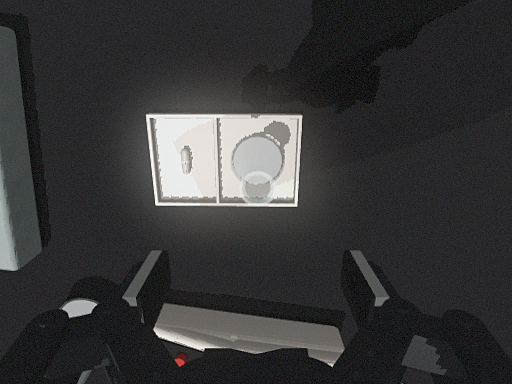

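move_arm:
  deltas: "1 3.65 -25.9 0 0 0 -0.125;1 3.65 -25.9 0 0 0 -0.125;1 3.65 -25.9 0 0 0 -0.125;1 3.65 -25.9 0 0 0 -0.125;1 3.65 -25.9 0 0 0 -0.125;1 3.65 -25.9 0 0 0 -0.125;1 3.65 -25.9 0 0 0 -0.125;1 3.65 -25.9 0 0 0 -0.125;1 3.65 -25.9 0 0 0 -0.125;1 3.65 -25.9 0 0 0 -0.125;1 3.65 -25.9 0 0 0 -0.125;1 3.65 -25.9 0 0 0 -0.125;1 3.65 -25.9 0 0 0 -0.125;1 3.65 -25.9 0 0 0 -0.125;1 0 0 0 0 0 0;1 0 0 0 0 0 0"

```text
time_s: 23.65
ee_pos: [0.5433, -0.0631, 0.2101]
eef_rot: [-0.002, 0.006, 1.0, 0.0]
contact_force: [-1.0, 0.1, 0.0]
finger_gap: 0.999
```

Run:
```python
from st import *
st();d=img('wrist','w11.png')
for z in(0,.095):print(proj(d,[.545,-.063,z]))
```

```text
t 23.65 tcp [ 0.5433 -0.0631  0.2101] jawyaw 1.5582 tilt [-0.003   0.0007] q [-0.1158  0.2261 -0.2111  1.1367  0.0004 -0.1033] gap 0.999 F [-0.9541  0.0877  0.0116]
(np.float64(255.47699457433765), np.float64(162.0578817145706))
(np.float64(255.56996188522731), np.float64(187.32514727598465))
```

View pics/w11.png

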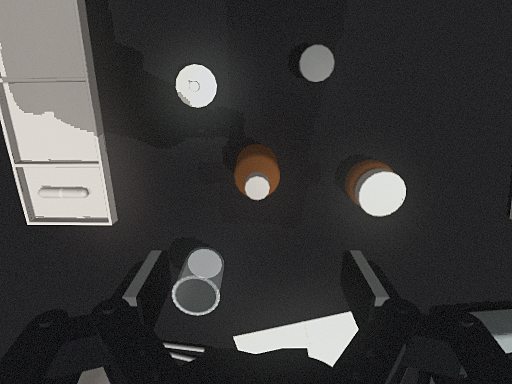

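move_arm:
  deltas: "1 0 0 -40 0 0 0;1 0 0 -40 0 0 0;1 0 0 -40 0 0 0;1 0 0 -30 0 0 0;1 0 0 -20 0 0 0;1 0 0 -10 0 0 0;1 0 0 -4 0 0 0;1 0 0 0 0 0 0;1 0 0 0 0 0 0;0.6 0 0 0 0 0 0;0.6 0 0 0 0 0 0;0.6 0 0 0 0 0 0;0.3 0 0 0 0 0 0;0.3 0 0 0 0 0 0;0.3 0 0 0 0 0 0;0 0 0 0 0 0 0;0 0 0 0 0 0 0;0 0 0 0 0 0 0"

```text
time_s: 25.5
ee_pos: [0.5449, -0.0629, 0.0284]
eef_rot: [0.001, 0.006, 1.0, 0.0]
contact_force: [-0.6, 0.2, 5.8]
finger_gap: 0.547
```

move_arm:
  deltas: "0 0 0 4 0 0 0;0 0 0 8 0 0 0;0 0 0 0 0 0 0;0 0 0 0 0 0 0"

```text
time_s: 25.9
ee_pos: [0.5446, -0.063, 0.0401]
eef_rot: [0.0, 0.006, 1.0, -0.0]
contact_force: [0.4, 0.2, -0.7]
finger_gap: 0.549
```

Run:
```python
from st import *
st();d=img('side','s4.png')
o=cv2.cvtColor(d['img'],cv2.COLOR_RGB2BGR)[140:260,190:350];cv2.imwrite('pics/s4z.png',cv2.resize(o,None,fx=5,fy=5,interpolation=cv2.INTER_CUBIC))
```

```text
t 25.9 tcp [ 0.5446 -0.063   0.0401] jawyaw 1.5582 tilt [ 0.0005 -0.0001] q [-0.1151  0.3695 -0.4378  0.7629 -0.0001 -0.1024] gap 0.549 F [ 0.3999  0.2371 -0.7352]
```

View pics/s4z.png

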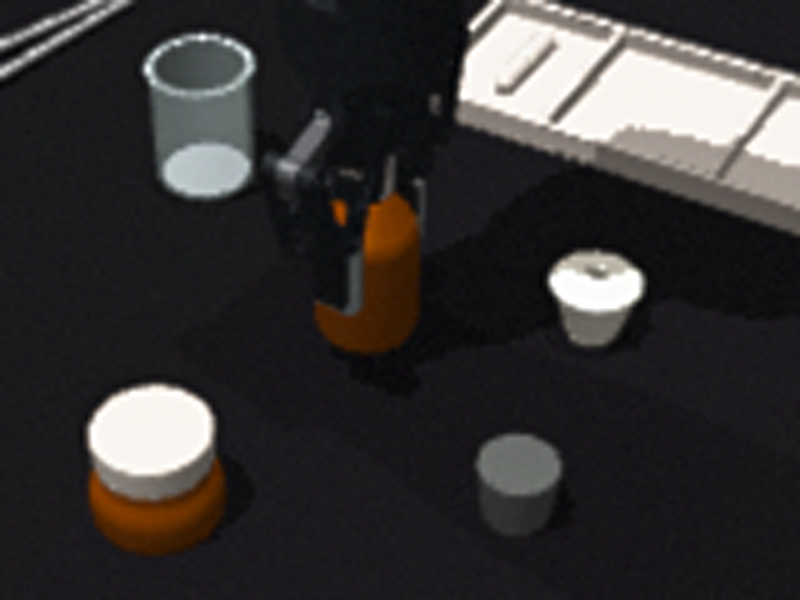

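move_arm:
  deltas: "0 0 0 15 0 0 0;0 0 0 25 0 0 0;0 0 0 25 0 0 0;0 0 0 15 0 0 0;0 -8 -12.8 0 0 0 0;0 -16.1 -25.5 0 0 0 0;0 -16.1 -25.5 0 0 0 0;0 -16.1 -25.5 0 0 0 0;0 -16.1 -25.5 0 0 0 0;0 -16.1 -25.5 0 0 0 0;0 -16.1 -25.5 0 0 0 0;0 -16.1 -25.5 0 0 0 0;0 -16.1 -25.5 0 0 0 0;0 -8 -12.8 0 0 0 0;0 0 0 0 0 0 0;0 0 0 -20 0 0 0;0 0 0 -20 0 0 0;0 0 0 -15 0 0 0;0 0 0 -8 0 0 0;0 0 0 0 0 0 0"

```text
time_s: 27.95
ee_pos: [0.3984, -0.2913, 0.0554]
eef_rot: [-0.001, 0.006, 1.0, 0.001]
contact_force: [-0.1, 0.6, -1.7]
finger_gap: 0.548
```

Run:
```python
from st import *
st();d=img('side','s5.png')
o=cv2.cvtColor(d['img'],cv2.COLOR_RGB2BGR)[110:230,250:410];cv2.imwrite('pics/s5z.png',cv2.resize(o,None,fx=5,fy=5,interpolation=cv2.INTER_CUBIC))
```

```text
t 27.95 tcp [ 0.3984 -0.2913  0.0554] jawyaw 1.5586 tilt [-0.0024  0.0019] q [-0.6314  0.2651 -0.5469  0.7618  0.0001 -0.6192] gap 0.548 F [-0.079   0.6007 -1.7461]
```

View pics/s5z.png

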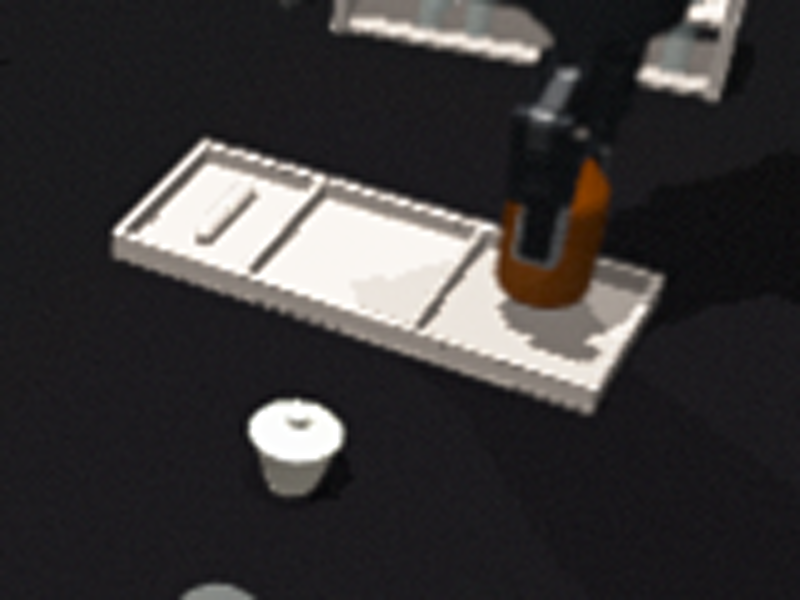

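move_arm:
  deltas: "0 0 0 -8 0 0 0;0 0 0 -7 0 0 0;0 0 0 -5 0 0 0;0 0 0 -2 0 0 0;0 0 0 -1 0 0 0;0 0 0 -0.5 0 0 0;0 0 0 0 0 0 0;0 0 0 0 0 0 0;0 0 0 0 0 0 0"

```text
time_s: 28.9
ee_pos: [0.3997, -0.2926, 0.0335]
eef_rot: [0.0, 0.006, 1.0, -0.0]
contact_force: [0.8, -0.4, -1.1]
finger_gap: 0.545
```

move_arm:
  deltas: "0 0 0 -0.6 0 0 0;0 0 0 -0.6 0 0 0;0 0 0 -0.4 0 0 0;0 0 0 0 0 0 0;0 0 0 0 0 0 0"

```text
time_s: 29.4
ee_pos: [0.3997, -0.2926, 0.0324]
eef_rot: [0.0, 0.006, 1.0, -0.0]
contact_force: [-1.6, 2.0, 7.2]
finger_gap: 0.547
```

Firm contact at 7 N. Release.

move_arm:
  deltas: "0.65 0 0 0 0 0 0;0.7 0 0 0 0 0 0;0.85 0 0 0 0 0 0;1 0 0 0 0 0 0;1 0 0 0 0 0 0;1 0 0 0 0 0 0;1 0 0 20 0 0 0;1 0 0 40 0 0 0;1 0 0 40 0 0 0;1 0 0 40 0 0 0;1 0 0 40 0 0 0;1 0 0 0 0 0 0;1 0 0 0 0 0 0"

```text
time_s: 30.7
ee_pos: [0.4002, -0.293, 0.2126]
eef_rot: [0.001, 0.006, 1.0, -0.001]
contact_force: [-0.2, -0.1, 0.0]
finger_gap: 0.998
```

Run:
```python
from st import *
st();d=img('wrist','w12.png')
```

```text
t 30.7 tcp [ 0.4002 -0.293   0.2126] jawyaw 1.5582 tilt [ 0.002  -0.0015] q [-0.6319  0.1255 -0.3271  1.1157 -0.     -0.6193] gap 0.998 F [-0.1795 -0.1026  0.0188]
```

View pics/w12.png

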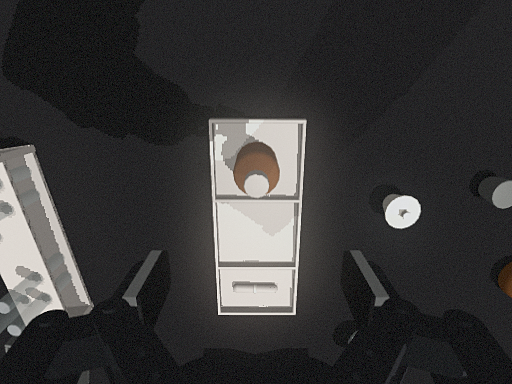

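move_arm:
  deltas: "1 31.4 17.7 0 0 0 0;1 31.4 17.7 0 0 0 0;1 31.4 17.7 0 0 0 0;1 31.4 17.7 0 0 0 0;1 31.4 17.7 0 0 0 0;1 31.4 17.7 0 0 0 0;1 31.4 17.7 0 0 0 0;1 31.4 17.7 0 0 0 0;1 31.4 17.7 0 0 0 0;1 0 0 -30 0 0 0;1 0 0 0 0 0 0;1 0 0 0 0 0 0"

```text
time_s: 31.95
ee_pos: [0.6801, -0.133, 0.1793]
eef_rot: [-0.003, 0.006, 1.0, 0.0]
contact_force: [1.0, -0.8, 0.9]
finger_gap: 1.004
```

Run:
```python
from st import *
st();d=img('wrist','w13.png')
for z in(0,.07):print(proj(d,[.683,-.1342,z]))
```

```text
t 31.95 tcp [ 0.6801 -0.133   0.1793] jawyaw 1.5581 tilt [-0.0053  0.0008] q [-0.193   0.5178  0.1367  1.195  -0.0002 -0.1803] gap 1.004 F [ 0.9579 -0.8083  0.9376]
(np.float64(254.33540971360625), np.float64(170.15708716758866))
(np.float64(254.12770739708552), np.float64(190.95707694390364))
```

View pics/w13.png

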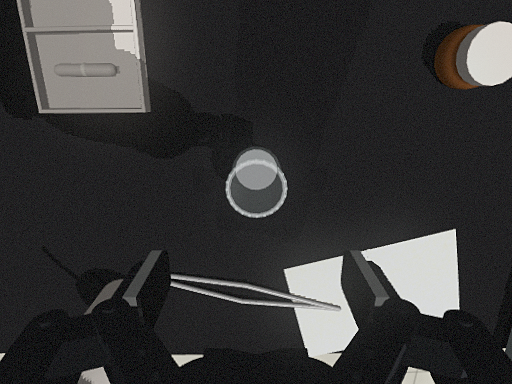

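move_arm:
  deltas: "1 0 1 -40 0 0 0;1 0 0 -40 0 0 0;1 0 0 -40 0 0 0;1 0 0 -25 0 0 0;1 0 0 -10 0 0 0;1 0 0 -3 0 0 0;1 0 0 0 0 0 0;1 0 0 0 0 0 0;0.65 0 0 0 0 0 0;0.65 0 0 0 0 0 0;0.65 0 0 0 0 0 0;0.3 0 0 0 0 0 0;0.3 0 0 0 0 0 0;0 0 0 0 0 0 0;0 0 0 0 0 0 0;0 0 0 0 0 0 0"
  squeeze: 30

```text
time_s: 33.6
ee_pos: [0.6826, -0.1322, 0.0243]
eef_rot: [0.0, 0.006, 1.0, -0.0]
contact_force: [-0.6, -0.5, 4.9]
finger_gap: 0.592
```

move_arm:
  deltas: "0 0 0 4 0 0 0;0 0 0 8 0 0 0;0 0 0 0 0 0 0;0 0 0 0 0 0 0"

```text
time_s: 34.0
ee_pos: [0.6824, -0.1322, 0.036]
eef_rot: [0.0, 0.006, 1.0, -0.0]
contact_force: [-0.3, -0.9, -0.4]
finger_gap: 0.594
```

Run:
```python
from st import *
st();d=img('side','s6.png')
o=cv2.cvtColor(d['img'],cv2.COLOR_RGB2BGR)[100:220,170:330];cv2.imwrite('pics/s6z.png',cv2.resize(o,None,fx=5,fy=5,interpolation=cv2.INTER_CUBIC))
```

```text
t 34.0 tcp [ 0.6824 -0.1322  0.036 ] jawyaw 1.5582 tilt [ 0.0005 -0.0001] q [-0.1914  0.6132 -0.0468  0.9104 -0.     -0.1788] gap 0.594 F [-0.2881 -0.8551 -0.4485]
```

View pics/s6z.png

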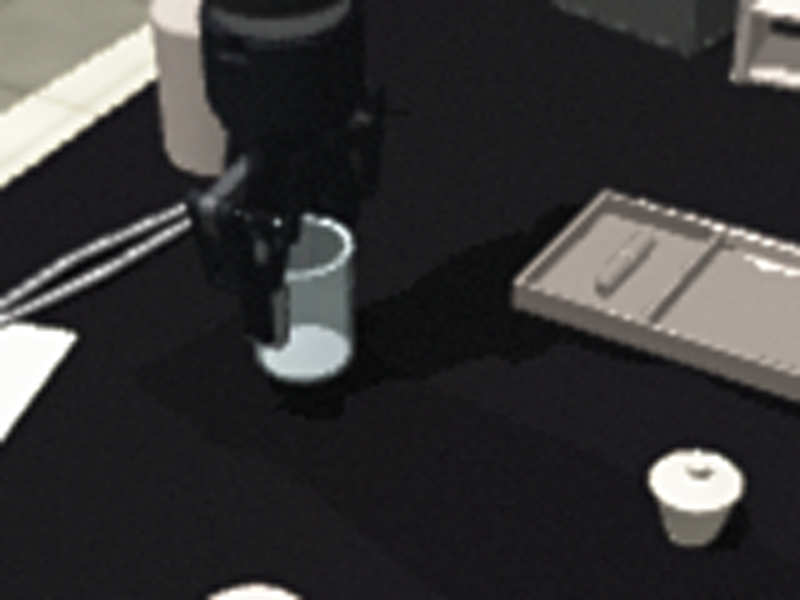

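move_arm:
  deltas: "0 0 0 20 0 0 0;0 0 0 25 0 0 0;0 0 0 15 0 0 0;0 -9.5 -8 0 0 0 0;0 -18.9 -16.15 0 0 0 0;0 -18.9 -16.15 0 0 0 0;0 -18.9 -16.15 0 0 0 0;0 -18.9 -16.15 0 0 0 0;0 -18.9 -16.15 0 0 0 0;0 -18.9 -16.15 0 0 0 0;0 -18.9 -16.15 0 0 0 0;0 -18.9 -16.15 0 0 0 0;0 -18.9 -16.15 0 0 0 0;0 -9.4 -8.15 0 0 0 0;0 0 0 0 0 0 0;0 0 0 -20 0 0 0;0 0 0 -15 0 0 0;0 0 0 -10 0 0 0;0 0 0 0 0 0 0;0 0 0 0 0 0 0"

```text
time_s: 36.05
ee_pos: [0.4935, -0.2933, 0.0507]
eef_rot: [-0.0, 0.006, 1.0, 0.0]
contact_force: [0.0, 0.3, 0.0]
finger_gap: 0.598
```

Run:
```python
from st import *
st();d=img('side','s7.png')
o=cv2.cvtColor(d['img'],cv2.COLOR_RGB2BGR)[110:230,250:410];cv2.imwrite('pics/s7z.png',cv2.resize(o,None,fx=5,fy=5,interpolation=cv2.INTER_CUBIC))
```

```text
t 36.05 tcp [ 0.4935 -0.2933  0.0507] jawyaw 1.5589 tilt [-0.0001  0.0002] q [-0.5363  0.3997 -0.3623  0.809   0.0001 -0.5244] gap 0.598 F [0.0477 0.3429 0.0371]
```

View pics/s7z.png

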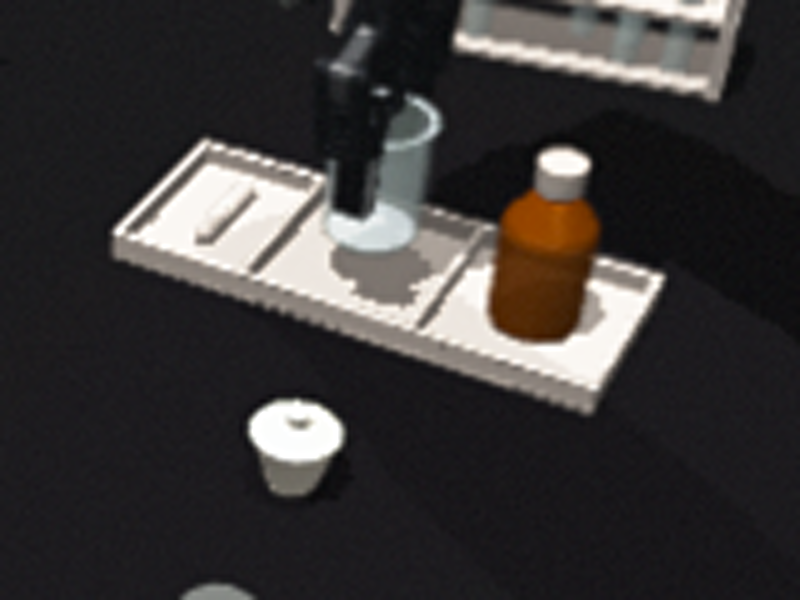

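Target TCP height 0.0283.

move_arm:
  deltas: "0 0 0 -8 0 0 0;0 0 0 -6 0 0 0;0 0 0 -4 0 0 0;0 0 0 -2 0 0 0;0 0 0 -1 0 0 0;0 0 0 -0.6 0 0 0;0 0 0 -0.4 0 0 0;0 0 0 0 0 0 0;0 0 0 0 0 0 0;0 0 0 0 0 0 0"

```text
time_s: 37.1
ee_pos: [0.4933, -0.2938, 0.0288]
eef_rot: [0.0, 0.006, 1.0, -0.0]
contact_force: [0.7, 0.4, -0.1]
finger_gap: 0.594
```

move_arm:
  deltas: "0 0 0 -0.5 0 0 0;0 0 0 -0.5 0 0 0;0 0 0 0 0 0 0;0 0 0 0 0 0 0"

```text
time_s: 37.5
ee_pos: [0.4933, -0.2937, 0.0283]
eef_rot: [0.0, 0.006, 1.0, -0.0]
contact_force: [-2.6, 1.0, 5.2]
finger_gap: 0.596
```

move_arm:
  deltas: "0.7 0 0 0 0 0 0;0.75 0 0 0 0 0 0;0.9 0 0 0 0 0 0;1 0 0 0 0 0 0;1 0 0 0 0 0 0;1 0 0 0 0 0 0;1 0 0 20 0 0 0;1 0 0 40 0 0 0;1 0 0 40 0 0 0;1 0 0 40 0 0 0;1 0 0 40 0 0 0;1 10 30 0 0 0 0;1 10 40 0 0 0 0;1 10 40 0 0 0 0;1 10 40 0 0 0 0;1 10 40 0 0 0 0;1 10 40 0 0 0 0;1 0 0 0 0 0 0;1 0 0 0 0 0 0"

```text
time_s: 39.4
ee_pos: [0.5532, -0.0629, 0.2076]
eef_rot: [-0.0, 0.005, 1.0, -0.0]
contact_force: [-0.1, -0.4, 0.1]
finger_gap: 1.0
```

```bash
cat > chk.py <<'E'
from fit import *
from st import st
st()
T3=(.4835,-.2937,-.0133);T2=(.530,.306,.167)
loc=lambda T,p:np.array([[np.cos(T[2]),np.sin(T[2])],[-np.sin(T[2]),np.cos(T[2])]])@(np.array(p[:2])-T[:2])
init={'beaker_mid':(.4935,-.2938),'bottle_mid':(.3995,-.2926),'flask_neck':(.4935,.2998),'longbar_mid':(.5775,-.295,1.558),'shortbar_mid':(.576,.314,1.73),'jar_mid':(.569,.072),'stopper_mid':(.4375,-.0018),'crucible_mid':(.457,-.122)}
for c in('top','side'):
    d=img(c,c+'_f.png')
    for n in init:
        best=None
        for r in robot.trace(c,n)[:4]:
            v,u=np.nonzero(r['pixels'])
            if len(u)==0:continue
            e=np.hypot(*(np.array([u.mean(),v.mean()])-proj(d,[*init[n][:2],.03])))
            if e<25 and (best is None or e<best[0]):best=(e,r['pixels'])
        if best is None: print(c,n,'none');continue
        p,i=fit([(d,best[1])],n,init[n],len(init[n])>2,z=.004 if n[:3] not in('jar','sto','cru') else 0)
        T=T3 if n[:3] in('bea','bot','lon') else T2
        print(c,n,p,round(i,2),'local' if n[:3] not in('jar','sto','cru') else 'shift',loc(T,p) if n[:3] not in('jar','sto','cru') else p[:2]-init[n])
E
python3 chk.py
```

```text
t 39.4 tcp [ 0.5532 -0.0629  0.2076] jawyaw 1.5605 tilt [-0.0002 -0.0005] q [-0.113   0.2431 -0.195   1.1328 -0.0005 -0.1026] gap 1.0 F [-0.1222 -0.3514  0.0957]
top beaker_mid none
top bottle_mid none
top flask_neck [0.4913 0.2983] 0.89 local [-0.0395 -0.0011]
top longbar_mid none
top shortbar_mid none
top jar_mid [0.5663 0.0707] 0.89 shift [-0.0027 -0.0013]
top stopper_mid none
top crucible_mid none
side beaker_mid [ 0.4947 -0.2977] 0.95 local [ 0.0113 -0.0038]
side bottle_mid none
side flask_neck [0.4935 0.2996] 0.95 local [-0.0371 -0.0002]
side longbar_mid [ 0.5781 -0.3005  1.5719] 0.75 local [ 0.0947 -0.0055]
side shortbar_mid none
side jar_mid [0.5726 0.071 ] 0.79 shift [ 0.0036 -0.001 ]
side stopper_mid [ 0.4399 -0.0018] 0.93 shift [0.0024 0.    ]
side crucible_mid [ 0.4587 -0.1204] 0.89 shift [0.0017 0.0016]
```

View pics/top_f.png

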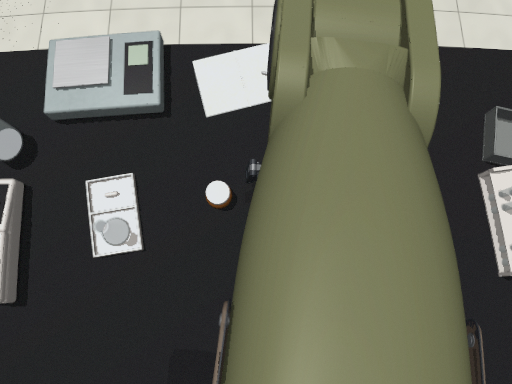

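View pics/side_f.png

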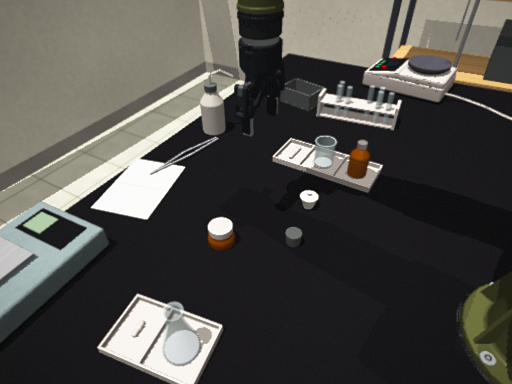

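```bash
python3 -c "
from plant import robot
print(robot.job_done())"
```

```text
the job is handed in; nothing more can be done
None
```

All five kit pieces are in their trays and I handed the job in at about 40 s of the 128 s. `job_done` reports no verdict.

**Placed:**
- **Three-compartment tray:** the long bar lies in the narrow compartment, the beaker stands in the middle wide one and the bottle in the end wide one.
- **Two-compartment tray:** the short bar lies in the narrow compartment and the flask stands in the wide one.
- **Set-down:** I lowered each glass piece until the force reading showed contact (about 7 N at most), then opened the fingers and moved the arm away.

**Last checks that passed:** positions are in each tray's own frame.

| Piece | x (mm) | y (mm) | Camera |
|---|---|---|---|
| Beaker | 11 | -4 | side |
| Long bar | 95 | -6 | side |
| Flask | -37 and -40 | 0 and -1 | side and top |

All three are well inside the limits. Jar, stopper and crucible showed shifts under 4 mm, which is about the measuring error.

**Checks that failed or disagreed:**
- **Networks:** they found neither the bottle nor the short bar in the last pictures. I confirmed both by eye only: each is in its compartment and the bottle is upright.
- **Top camera:** the arm hid the three-compartment tray, the stopper and the crucible from it, so the stopper and crucible shifts rest on the side camera.
- **Camera offset:** the two cameras differ by 2–6 mm in x throughout.
- **Flask grip:** the gripper gap read about 32 mm on the 28 mm neck, so I lifted the flask 12 mm and looked before carrying it. It hung upright.

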